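# Weigh the sample pot behind the honey jars

### The arm

A 6-joint arm with a two-finger parallel gripper is mounted at the origin on the work surface. World frame = base frame: x ahead of the robot, y to its left, z up, the work surface at z = 0. Lengths are in m, angles in rad, forces in N, time in s.
With the tool pointing down it reaches from about 0.325 to 0.875 m from the base axis. Payload 4.4 kg.
Tool frame: the origin (TCP) lies on the centre line of the jaws, within the pads' length; the fingertips stand r.tip_reach ahead of it and the grasp point (between the pads) lies 11 mm behind it (r.tip_reach is the distance from the TCP to the fingertips, in m); z points along the fingers, y is the line along which they close (so a half turn about z gives the same grasp; the last joint's range is limited). The gripper opens to 85 mm and grips with 20 to 120 N. Pads are 22 mm wide; open, the fingers measure 114 mm over their backs; the gripper's body (76 mm by 85 mm) begins 54 mm behind the grasp point. The pads swing forward as they close: fully open they stand 13 mm farther back than shut.
Start: joints at [-1.357, 0.207, 1.542, -0, 1.393, -0.15], TCP at [0.205, -0.537, 0.239] pointing down, gripper open.
Joint ranges: [-2.73, 2.73], [-0.86, 2.22], [0.23, 2.46], [-1.11, 4.25], [0.08, 2.63], [-2.82, 2.82]. Speed limits (rad/s): [2.79, 2.79, 3.14, 3.14, 3.14, 3.14].

### API

Orientations are given as a unit quaternion [x, y, z, w].
In Python, from plant import r gives the robot as it stands.
- The arm moves only by the shell command python3 -m creep 'ROWS' [OPENING]. ROWS is text: rows parted by semicolons, each of 6 numbers parted by spaces: the shift along the world's x, y, z in mm, then the turn, a rotation vector about the world's x, y, z in degrees. A call has 1 to 20 rows; each row is the pose to reach, as a shift and turn from the pose commanded when the call began; what a row does not reach only later rows make up. A row lasts 1/8 s, in which the tool goes at most 62.5 mm and 10.7 degrees, less where a joint would pass 70% of its speed; a pose out of reach is approached as far as the arm can. A call with a gripper value outside its range is refused whole. OPENING is the opening in per cent of the stroke, from 0 (shut) to 100 (fully open), set as the call begins (- or left out, the last holds). The fingers move at their own pace and stop on an object; the grip force is fixed at half the most. Time passes only in rows, so rows that repeat a pose let the fingers close. It gives the time, the measured TCP pose, the force, the opening and the grip force at its end, in the units of the state.
- r.observe(): the state, without advancing time (a new reading comes with each control period).
- r.capture(name): name is "side" or "top" or "wrist"; returns the picture (420x560x3 uint8, red, green, blue); there is no depth.
- r.get_calibration(name): a dict with "fx", "fy", "cx", "cy" (pixels), "k1" (the pictures are not rectified: a ray, as slopes to the right and down, at radius r is drawn at 1 + k1 r^2 times it, then the intrinsics apply), "rvec" (rotation vector, rad) and "tvec" (3), from world to camera coordinates, as OpenCV has them; the wrist camera has in their place "hand_eye" (4x4, takes a point from camera to tool coordinates, whose origin is the TCP and whose axes are the flange's). Camera axes: x right, y down, z forward; pixel columns grow to the right and rows downward; lengths in m; the calibration is good to about 2 mm. A picture is of the moment at which its call begins: read the wrist's pose just before it. get_calibration takes no time and is no camera call.
- r.sign_off(): hands the job in; it is judged then, once.
The state is a dict: "t": time; "joints": joint angles; "qvel": joint speeds; "joint_torque": joint torques, N m; "tool_pos": TCP position; "tool_rot": TCP orientation; "ft_force": force on the tool from outside, world axes, zero at the start; "wrist_torque": the same for the moment, N m; "gripper_width": finger opening in m; "grasp_force": force on a finger pad.
Only numpy, scipy, OpenCV 4.12 (cv2) and the standard library are available. Lean on these libraries where they do the work, as an engineer would, in place of code of your own. Each camera call takes 0.05 s, during which the arm holds its last target. There are 200 camera calls.

### The job

Three tall honey jars on the hexagonal board close in the small sample pot: move all three jars into the side tray, then stand the pot wholly on the scale's small round pan, and only then put each jar back, upright, on the very spot on the board where it stood at the start. They are glass: never tip one over, and set each down without letting it fall. Do not knock over or shove the tumbler, the bowl or the spare jar.

Things in the scene. Friction and masses are not known exactly. Their poses are not given: they have to be found in the camera images.
- jar_round: Tall round amber glass honey jar with paper label and steel lid: diameter 56, height 120 (glass 104, then a lid 16 high, diameter 52), about 0.4 kg. Origin: centre of its underside; z up. Starts on the board on one of the three outer inlays; which jar is on which is drawn afresh.
- jar_hex: Hexagonal amber glass honey jar with paper label and round steel lid: 50 across flats (58 across corners), height 110 (glass 94, then a lid 16 high, diameter 46), about 0.33 kg. Origin: centre of its underside; z up; its x axis is normal to a pair of flats (the others at 60 degree steps). Starts like the round jar.
- jar_square: Square amber glass honey jar with paper label and round steel lid: 46 by 46, height 105 (glass 89, then a lid 16 high, diameter 42), about 0.3 kg. Origin: centre of its underside; z up; its x and y axes are normal to its sides. Starts like the round jar.
- pot: Small low round glass sample pot with steel lid: diameter 44, height 42 (glass 30, then a lid 12 high, diameter 40), about 80 g. Origin: centre of its underside; z up. Starts on the board's middle inlay, its centre some 60 from those of the three tall jars around it: too close for fingers until they are gone.
- board: Fixed hexagonal wooden display board, 230 across flats, 12 thick, flat top, with four flush dark hexagon inlays (58 across flats): one in the middle and three around it, centres 60 from the middle; each jar starts within 3 of the centre of its inlay. Origin: centre of its underside, on the table; jars stand 12 above it.
- tray: Fixed wooden serving tray, empty at the start, 300 long (its x) by 135 wide (its y), walls 6 thick and 22 high, floor 6 thick; the inside is 288 by 123, room for three jars in a row along x some 90 apart. Origin: centre of its underside, on the table. It stands left or right of the board, the scale on the other side.
- scale: Fixed small black kitchen scale with a steel round pan of diameter 74, flat top 42 above the table; the black body below is 170 (x) by 130 (y), top at 28, display towards the robot. Origin: on the table directly under the pan's centre. The pan does not move.
- tumbler: Bystander, leave alone: open steel tumbler, diameter 68, height 85, near the robot. Origin: centre of its underside.
- bowl: Bystander, leave alone: white ceramic bowl, diameter 84, height 38, near the robot. Origin: centre of its underside.
- spare_jar: Bystander, leave alone: wide round honey jar, diameter 68, height 90, standing on the table beyond the board. Origin: centre of its underside.
There are look-alikes about, which are no part of the job. What is shaped like the jar_square but blue or yellow is not meant.

How it is judged:
By the outcome, as a careful person would: the job done as asked, in the order asked, and still so for the second after the job is handed in, with the robot touching nothing.
It also fails if it takes over 144 s, if anything falls off the work surface, if the arm or the gripper's body presses on something with over 40 N, if the wrist force passes 120 N, or if a joint passes its speed limit or range.

## Working session

There is one attempt and no reset: what is moved stays moved. The work goes in short steps, Python scripts to look and compute and a shell command to move; the robot and the scene stay as the last step left them, time stands still between calls to the robot, and variables do not carry over. Pictures are saved under pics/ and viewed, at most 14 in all, crops included, and the job is handed in when it is done.

```bash
ls; mkdir -p pics; python3 - <<'E'
from plant import r
import cv2
print(r.observe(), r.tip_reach)
for n in("side","top"):
    im=r.capture(n); cv2.imwrite(f"pics/{n}0.png",im[:,:,::-1])
for n in("side","top","wrist"): print(n,r.get_calibration(n))
E
```

```text
pics
{'t': 0.0, 'joints': array([-1.35751949e+00,  2.07473915e-01,  1.54296091e+00, -1.41184922e-05,
        1.39350386e+00, -1.50513715e-01]), 'qvel': array([9.25389954e-04, 1.79102024e-03, 2.00332647e-04, 1.10011718e-04,
       1.87261439e-04, 5.90948922e-05]), 'joint_torque': array([-2.05761480e-04, -3.83035755e+01, -2.91598964e+01, -2.67428168e-04,
        1.02709589e-02, -3.45857785e-06]), 'tool_pos': array([ 0.2044147 , -0.53664141,  0.23809183]), 'tool_rot': array([ 9.83501712e-01,  1.80895015e-01, -4.37487469e-05, -1.17222076e-03]), 'ft_force': array([-0.34542675, -0.09522586, -0.01654062]), 'wrist_torque': array([-0.01347479,  0.00913813,  0.02102619]), 'grasp_force': 0.0, 'gripper_width': 0.08545233656717101} 0.008
side {'fx': 485.72594890809336, 'fy': 485.72594890809336, 'cx': 275.384323151708, 'cy': 203.90902809740865, 'k1': 0.011698830751425814, 'rvec': array([ 0.48585846, -2.7106338 ,  1.20968773]), 'tvec': array([0.5508916 , 0.15659181, 1.13055108])}
top {'fx': 504.2432156266458, 'fy': 504.2432156266458, 'cx': 287.69788499371805, 'cy': 214.66779914996917, 'k1': 0.04375187143961387, 'rvec': array([ 2.1822325 , -2.14813443,  0.15974124]), 'tvec': array([-0.01628567,  0.58522237,  1.06571509])}
wrist {'fx': 373.1717612759997, 'fy': 373.1717612759997, 'cx': 277.5324858646775, 'cy': 211.1136888670585, 'k1': -0.09926437467503281, 'hand_eye': array([[ 4.17388153e-04, -9.48859845e-01, -3.15697356e-01,
         8.05319927e-02],
       [ 9.99999906e-01,  4.34056657e-04,  1.75141839e-05,
         7.90930085e-05],
       [ 1.20412033e-04, -3.15697334e-01,  9.48859936e-01,
        -1.34675015e-01],
       [ 0.00000000e+00,  0.00000000e+00,  0.00000000e+00,
         1.00000000e+00]])}
```

View pics/side0.png

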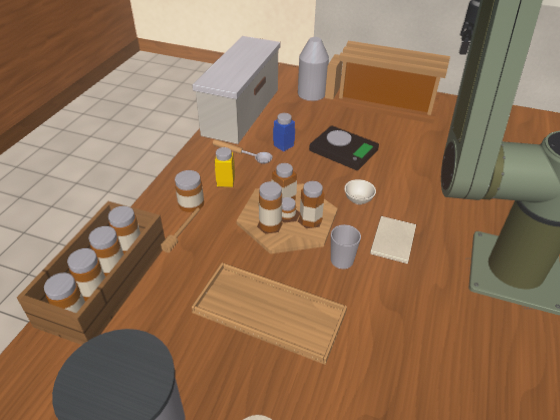

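View pics/top0.png

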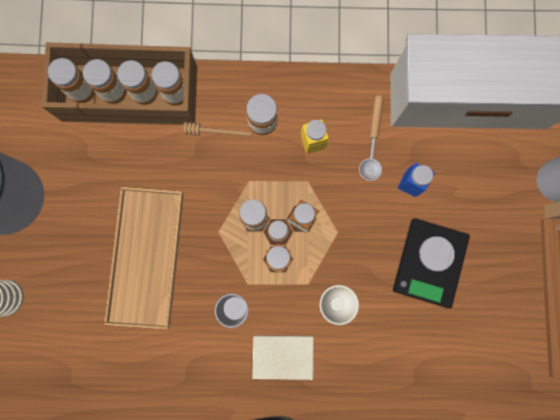

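Side view: three jars on the board: (270,208), (285,185) and (313,205), with the pot at (288,210), the tray at (270,310), the scale at (343,147), the tumbler at (344,247) and the bowl at (360,193). Top view: lids at (253,214), (304,214) and (278,258), the pot at (278,231), the tray at (145,258) and the pan at (437,253). Next I'll enlarge the board in both views.

```bash
cat > h.py <<'E'
import numpy as np, cv2
from plant import r
from scipy.spatial.transform import Rotation as R
def cam(n, st=None):
    c=r.get_calibration(n); K=np.array([[c['fx'],0,c['cx']],[0,c['fy'],c['cy']],[0,0,1]])
    if n=='wrist':
        st=st or r.observe(); T=np.eye(4); T[:3,:3]=R.from_quat(st['tool_rot']).as_matrix(); T[:3,3]=st['tool_pos']
        W=np.linalg.inv(T@c['hand_eye']); rm,t=W[:3,:3],W[:3,3]
    else: rm=R.from_rotvec(c['rvec']).as_matrix(); t=np.array(c['tvec'])
    return K,np.array([c['k1'],0,0,0,0]),rm,t
def ray(C,uv):
    K,d,rm,t=C; p=cv2.undistortPoints(np.array(uv,float).reshape(-1,1,2),K,d).reshape(-1,2)
    return -rm.T@t, np.c_[p,np.ones(len(p))]@rm
def plane(C,uv,z):
    o,d=ray(C,uv); return o+d*((z-o[2])/d[:,2])[:,None]
def proj(C,P):
    K,d,rm,t=C; return cv2.projectPoints(np.array(P,float).reshape(-1,1,3),cv2.Rodrigues(rm)[0],t,K,d)[0].reshape(-1,2)
def tri(C1,p1,C2,p2):
    o1,d1=ray(C1,p1);o2,d2=ray(C2,p2);d1,d2=d1[0],d2[0]
    s=np.linalg.lstsq(np.c_[d1,-d2],o2-o1,rcond=None)[0]
    a,b=o1+s[0]*d1,o2+s[1]*d2; return (a+b)/2,np.linalg.norm(a-b)
E
python3 - <<'E'
from h import *
t,s=cam('top'),cam('side')
for n,a,b in [('lidA',(253,212),(269,190)),('lidB',(304.5,214),(284,171)),('lidC',(278,257.5),(313,189)),('pot',(278,231),(288,205)),('pan',(437,253),(339,138))]:
    P,e=tri(t,a,s,b); print(n,P.round(4),round(e,4))
print('board',plane(t,[(337,233),(307,285),(250,285),(220,233),(250,181),(307,181)],.012).round(4).tolist())
print('tray',plane(t,[(123,188),(182,190),(168,328),(106,326)],.022).round(4).tolist())
print('tumbler',plane(t,[(235,308)],.085),'bowl',plane(t,[(339,305)],.038),'spare',plane(t,[(262,106)],.09))
a=cv2.imread('pics/top0.png')[170:300,210:350]; b=cv2.imread('pics/side0.png')[155:255,230:345]
a=cv2.resize(a,(560,520),interpolation=3);b=cv2.resize(b,(598,520),interpolation=3)
cv2.imwrite('pics/c.png',cv2.resize(np.hstack([a,b]),(800,359),interpolation=3))
E
```

```text
lidA [0.5793 0.0647 0.125 ] 0.0018
lidB [ 0.5789 -0.0402  0.1052] 0.0003
lidC [0.4877 0.0125 0.1146] 0.0015
pot [0.5483 0.0135 0.0441] 0.0004
pan [ 0.5058 -0.3328  0.0371] 0.0025
board [[0.5493, -0.1182, 0.012], [0.4335, -0.0523, 0.012], [0.4317, 0.0729, 0.012], [0.5451, 0.1421, 0.012], [0.6636, 0.0785, 0.012], [0.666, -0.0501, 0.012]]
tray [[0.6405, 0.357, 0.022], [0.6385, 0.2278, 0.022], [0.339, 0.2448, 0.022], [0.3422, 0.3754, 0.022]]
tumbler [[0.38597616 0.09838437 0.085     ]] bowl [[ 0.39251913 -0.11955296  0.038     ]] spare [[0.81147392 0.05216561 0.09      ]]
```

View pics/c.png

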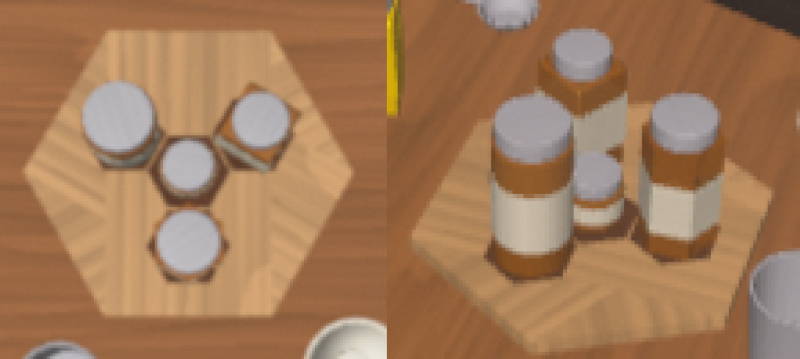

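Left half of the crop: the round jar is far left with its lid at (118,117), the square jar far right at (262,118), the hex jar near at (188,240) and the pot at (188,165). I'll get closer wrist views for poses and yaw.

```bash
python3 -m creep '310 550 100 0 0 0;310 550 100 0 0 0;310 550 100 0 0 0;310 550 100 0 0 0;310 550 100 0 0 0;310 550 100 0 0 0;310 550 100 0 0 0;310 550 100 0 0 0;310 550 100 0 0 0;310 550 100 0 0 0;310 550 100 0 0 0;310 550 100 0 0 0;310 550 100 0 0 0;310 550 100 0 0 0'; python3 - <<'E'
from h import *
import pickle
st=r.observe(); im=r.capture('wrist'); pickle.dump((st,im),open('w1.pkl','wb')); cv2.imwrite('pics/w1.png',cv2.resize(im[:,:,::-1],(800,600),interpolation=3)); print(st['tool_pos'],st['t'])
E
```

```text
t: 1.85
tool_pos: [0.514, 0.0112, 0.3389]
tool_rot: [0.984, 0.18, -0.0, 0.0]
ft_force: [-0.4, -0.6, 0.2]
gripper_width: 0.0853
grasp_force: 0.0
[0.51398343 0.01117585 0.33894239] 1.85
```

View pics/w1.png

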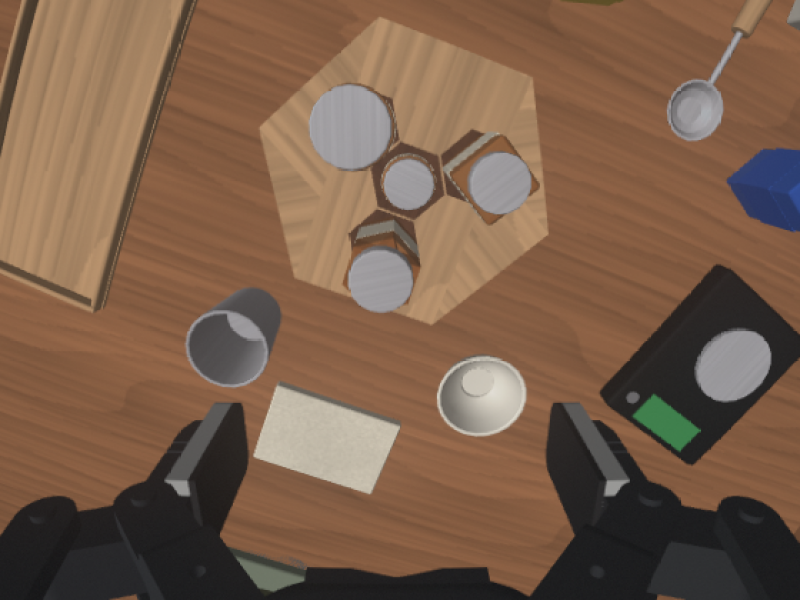

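The wrist view shows the lids at: round (351,127), square (499,183), hex (381,280), pot (409,184). The yaw of both the square and hex shoulders is visible. I'll fit models and overlay them.

```bash
cat > fit.py <<'E'
from h import *
import pickle
from scipy.optimize import minimize
st,im=pickle.load(open('w1.pkl','rb')); C=cam('wrist',st); T=cam('top'); top=cv2.imread('pics/top0.png')[:,:,::-1].copy()
def lid(img,uv,rad):   # low-saturation blob about uv -> enclosing ellipse centre
    s=cv2.cvtColor(img,cv2.COLOR_RGB2HSV); m=((s[...,1]<45)&(s[...,2]>110)).astype(np.uint8)
    k=np.zeros_like(m); cv2.circle(k,tuple(int(round(v)) for v in uv),rad,1,-1); m&=k
    m=cv2.morphologyEx(m,cv2.MORPH_OPEN,np.ones((3,3)))
    c=max(cv2.findContours(m,0,1)[0],key=cv2.contourArea); return cv2.fitEllipse(cv2.convexHull(c))
def ring(c,rad,z,n=48,y0=0):
    a=np.arange(n)*2*np.pi/n+y0; return np.c_[c[0]+rad*np.cos(a),c[1]+rad*np.sin(a),np.full(n,z)]
J={'round':((351,127),(253,212),.132,31,17,26),'square':((499,183),(304.5,214),.117,25,13,21),'hex':((381,280),(278,257.5),.122,26,15,23),'pot':((409,184),(278,231),.054,20,12,20)}
if __name__=='__main__':
    P={}
    for n,(w,t,z,rw,rt,rad) in J.items():
        ew=lid(im,np.array(w)*.7,rw); et=lid(top,t,rt); p,e=tri(C,ew[0],T,et[0])
        P[n]=plane(C,[ew[0]],z)[0]; print(n,'tri',p.round(4),round(e,4),'wrist@z',P[n].round(4),'top@z',plane(T,[et[0]],z)[0].round(4),np.round(ew[1],1))
    g=cv2.Sobel(cv2.GaussianBlur(cv2.cvtColor(im,cv2.COLOR_RGB2HSV)[...,1],(3,3),0).astype(float),cv2.CV_64F,1,0)**2+cv2.Sobel(cv2.GaussianBlur(im[...,0],(3,3),0).astype(float),cv2.CV_64F,0,1)**2
    x0,y0=160,40; S=4; v=cv2.resize(im[y0:y0+200,x0:x0+230,::-1],None,fx=3.4,fy=3,interpolation=3)
    v=cv2.resize(im[y0:y0+190,x0+20:x0+230,::-1],(795,719),interpolation=3); v=cv2.resize(v,(663,600)); f=663/210
    def draw(pts,col): cv2.polylines(v,[np.round((proj(C,pts)-[x0+20,y0]+.5)*f-.5).astype(int)],True,col,1)
    for n,(w,t,z,_,_,rad) in J.items(): draw(ring(P[n],rad/1000,z),(0,255,0))
    import sys
    ys,yh=map(lambda a:np.radians(float(a)),sys.argv[1:3])
    draw(ring(P['square'],.046/2**.5,.101,4,ys+np.pi/4),(255,0,255)); draw(ring(P['hex'],.029,.106,6,yh+np.pi/6),(255,0,255))
    cv2.imwrite(sys.argv[3],v)
E
python3 fit.py 30 0 pics/f1.png
```

```text
round tri [0.5785 0.0663 0.1262] 0.0015 wrist@z [0.5788 0.0666 0.132 ] top@z [0.5776 0.0652 0.132 ] [57.5 59.6]
square tri [ 0.5801 -0.0389  0.1066] 0.0007 wrist@z [ 0.5801 -0.0364  0.117 ] top@z [ 0.579  -0.0386  0.117 ] [43.7 44.4]
hex tri [0.489  0.0137 0.1169] 0.0014 wrist@z [0.4903 0.0147 0.122 ] top@z [0.4889 0.0131 0.122 ] [44.  46.4]
pot tri [0.5517 0.0149 0.048 ] 0.0013 wrist@z [0.552  0.0159 0.054 ] top@z [0.5513 0.0143 0.054 ] [35.  35.6]
```

View pics/f1.png

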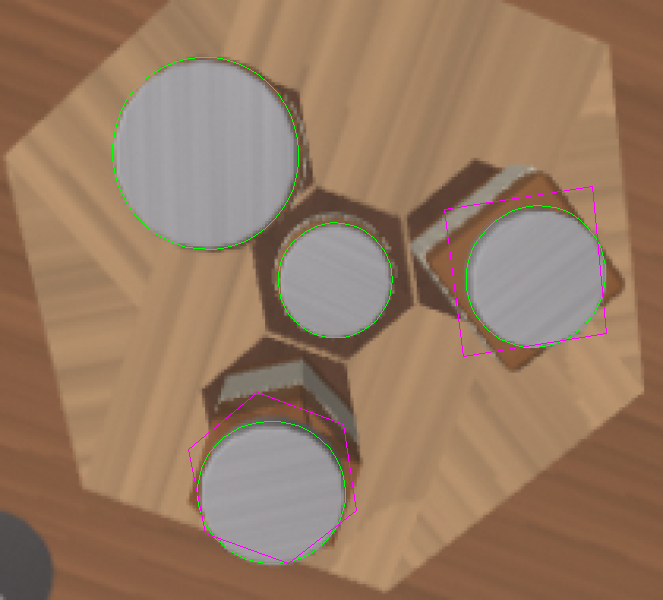

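The lid circles fit. The square's shoulder corners are at (432,265), (543,172), (624,283), (515,371), and the hex corners near (358,460), (190,498), (335,546). I'll compute both yaws from these.

```bash
python3 - <<'E'
from fit import *
f=663/210
def W(p,z): return plane(C,(np.array(p)+.5)/f-.5+[180,40],z)[:,:2]
q=W([(432,265),(543,172),(624,283),(515,371)],.101); print(q.round(4),q.mean(0))
d=np.roll(q,-1,0)-q; print(np.linalg.norm(d,axis=1),np.degrees(np.arctan2(d[:,1],d[:,0]))%90)
h=W([(358,460),(190,498),(335,546)],.106); d=h-[.4903,.0147]; print(np.linalg.norm(d,axis=1),(np.degrees(np.arctan2(d[:,1],d[:,0]))-30)%60)
E
python3 fit.py -17 -17 pics/f2.png >/dev/null
python3 - <<'E'
E
```

```text
[[ 0.5715 -0.008 ]
 [ 0.6098 -0.0291]
 [ 0.5882 -0.0666]
 [ 0.5501 -0.0456]] [ 0.57990566 -0.03732985]
[0.04373789 0.04326351 0.04349323 0.04317863] [61.20950106 60.08351748 61.10310009 60.40610721]
[0.02824602 0.02768963 0.03044589] [34.0275715  33.71603519 32.51125172]
```

```bash
python3 fit.py 60.7 33.5 pics/f2.png >/dev/null
```

```text
(no output)
```

View pics/f2.png

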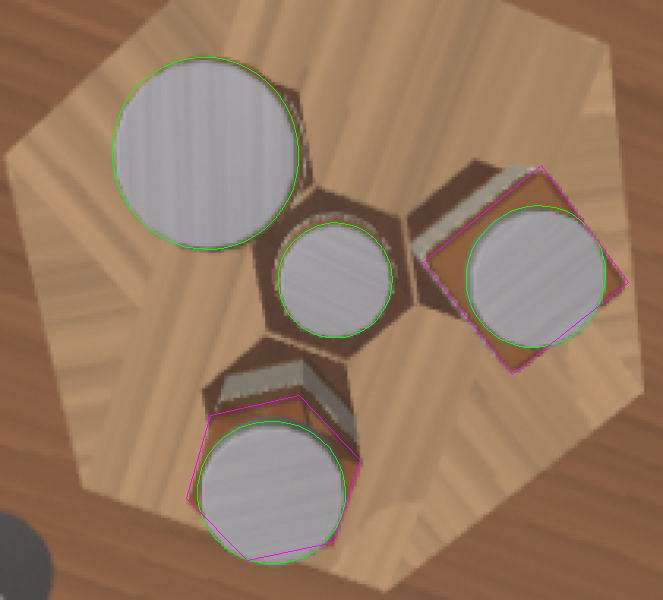

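Both overlays line up (square yaw 60.7°, hex yaw 33.5°). I'll grasp the hex jar first, with the tool's x axis at 3.5°.

```bash
python3 -m creep '-24 3 -60 0 0 -9;-24 3 -110 0 0 -17.2;-24 3 -150 0 0 -17.2;-24 3 -190 0 0 -17.2;-24 3 -220 0 0 -17.2;-24 3 -245 0 0 -17.2;-24 3 -263 0 0 -17.2;-24 3 -263 0 0 -17.2;-24 3 -263 0 0 -17.2'; python3 - <<'E'
from h import *
im=r.capture('wrist'); cv2.imwrite('pics/w2.png',im[:,:,::-1])
E
```

```text
t: 3.02
tool_pos: [0.4912, 0.0151, 0.0771]
tool_rot: [1.0, 0.031, 0.001, 0.0]
ft_force: [0.5, -0.4, 1.1]
gripper_width: 0.0855
grasp_force: 0.0
```

View pics/w2.png

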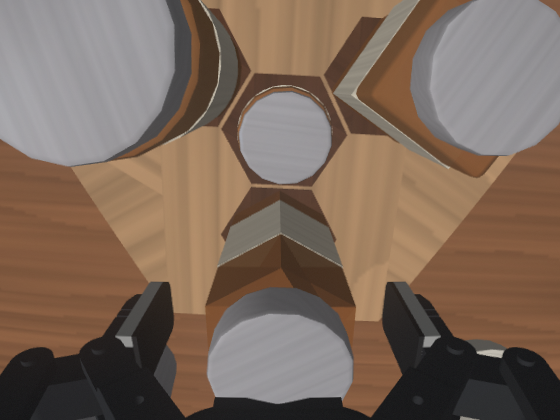

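The hex lid is centred at column 281, between fingers at 173 and 384, so I'll close.

```bash
python3 -m creep '0 0 0 0 0 0;0 0 0 0 0 0;0 0 0 0 0 0;0 0 0 0 0 0;0 0 0 0 0 0;0 0 0 0 0 0' 0
```

```text
t: 3.82
tool_pos: [0.4913, 0.0153, 0.0771]
tool_rot: [0.999, 0.032, 0.001, 0.0]
ft_force: [-1.4, -2.3, 5.6]
gripper_width: 0.0493
grasp_force: 62.3
```

```bash
python3 -m creep '0 0 15 0 0 0;0 0 50 0 0 0;0 0 85 0 0 0;-5 20 110 0 0 0;-20 60 110 0 0 0;-32 105 110 0 0 0;-46 150 110 0 0 0;-60 195 110 0 0 0;-75 240 110 0 0 0;-86 275 110 0 0 0;-91 291 95 0 0 0;-91 291 65 0 0 0;-91 291 40 0 0 0;-91 291 20 0 0 0;-91 291 5 0 0 0;-91 291 0 0 0 0;-91 291 0 0 0 0' ; python3 - <<'E'
from h import *
im=r.capture('side'); im2=r.capture('wrist')
cv2.imwrite('pics/s3.png',np.hstack([cv2.resize(im[230:400,150:390],(400,283)),cv2.resize(im2,(400,300))[:283]])[:,:,::-1])
E
```

```text
t: 5.95
tool_pos: [0.3997, 0.3065, 0.0761]
tool_rot: [0.999, 0.032, -0.0, 0.0]
ft_force: [-0.4, -0.1, -2.1]
gripper_width: 0.049
grasp_force: 62.9
```

View pics/s3.png

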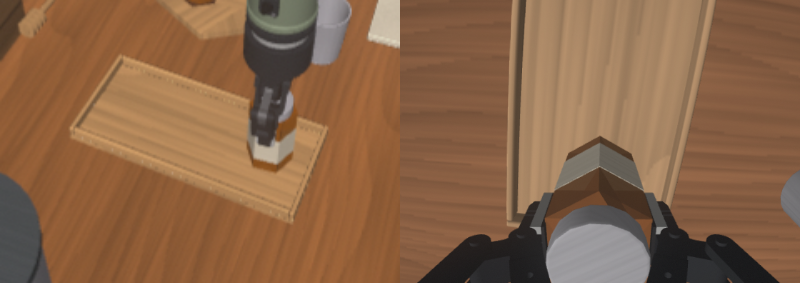

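The jar hangs upright over the near end of the tray, mid-width. I'll lower it until it touches.

```bash
python3 -m creep '0 0 -2 0 0 0;0 0 -4 0 0 0;0 0 -5 0 0 0;0 0 -5 0 0 0'; python3 -m creep '0 0 -1 0 0 0;0 0 -1 0 0 0'
```

```text
t: 6.55
tool_pos: [0.3996, 0.3066, 0.0713]
tool_rot: [0.999, 0.032, 0.0, -0.0]
ft_force: [0.4, -0.9, -2.3]
gripper_width: 0.0493
grasp_force: 62.9
t: 6.8
tool_pos: [0.3998, 0.3067, 0.0712]
tool_rot: [0.999, 0.032, 0.0, 0.0]
ft_force: [-2.2, -1.4, 4.5]
gripper_width: 0.0496
grasp_force: 63.6
```

Contact came where expected. Release, then on to the round jar.

```bash
python3 -m creep '0 0 0 0 0 0;0 0 0 0 0 0;0 0 0 0 0 0;0 0 0 0 0 0;0 0 15 0 0 0;0 0 60 0 0 0;0 0 115 0 0 0;40 -50 120 0 0 10;80 -100 120 0 0 20;120 -150 120 0 0 30;150 -200 120 0 0 40;178.5 -241 120 0 0 50;178.5 -241 110 0 0 56.5;178.5 -241 110 0 0 56.5;178.5 -241 80 0 0 56.5;178.5 -241 50 0 0 56.5;178.5 -241 25 0 0 56.5;178.5 -241 10 0 0 56.5;178.5 -241 10 0 0 56.5' 100; python3 - <<'E'
from h import *
im=r.capture('wrist'); im2=r.capture('top')
cv2.imwrite('pics/s4.png',np.hstack([im,cv2.resize(im2[150:350,90:350],(240,185)).repeat(1,0) if 0 else cv2.resize(im2[100:380,90:250],(240,420))])[:,:,::-1])
E
```

```text
t: 9.18
tool_pos: [0.5771, 0.0664, 0.0797]
tool_rot: [0.865, 0.501, -0.001, -0.001]
ft_force: [0.9, 0.4, 0.1]
gripper_width: 0.0851
grasp_force: 0.0
```

View pics/s4.png

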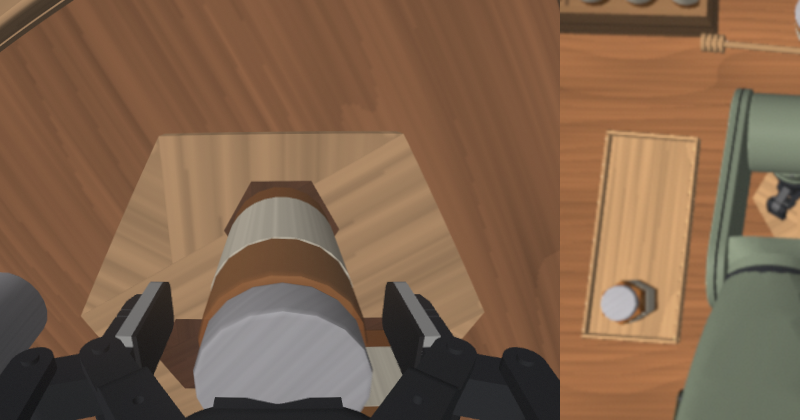

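The round jar sits about 1 mm to the right of the finger midpoint (282 against 278). The hex jar stands upright in the tray. I'll nudge and close.

```bash
python3 -m creep '1 -0.5 0 0 0 0;1 -0.5 0 0 0 0'; python3 -m creep '0 0 0 0 0 0;0 0 0 0 0 0;0 0 0 0 0 0;0 0 0 0 0 0;0 0 0 0 0 0;0 0 0 0 0 0' 0
```

```text
t: 9.52
tool_pos: [0.58, 0.065, 0.0814]
tool_rot: [0.865, 0.501, 0.001, 0.001]
ft_force: [-0.3, -0.2, -0.4]
gripper_width: 0.0856
grasp_force: 0.0
t: 10.28
tool_pos: [0.5791, 0.0653, 0.0808]
tool_rot: [0.865, 0.501, 0.0, -0.0]
ft_force: [-2.8, 0.1, 5.1]
gripper_width: 0.055
grasp_force: 62.5
```

```bash
python3 -m creep '0 0 15 0 0 0;0 0 50 0 0 0;0 10 70 0 0 0;0 45 70 0 0 0;0 85 70 0 0 0;0 125 70 0 0 0;0 165 70 0 0 0;0 200 70 0 0 0;1 222 70 0 0 0;1 231 60 0 0 0;1 231 40 0 0 0;1 231 20 0 0 0;1 231 5 0 0 0;1 231 -2 0 0 0;1 231 -5 0 0 0;1 231 -5 0 0 0;1 231 -5 0 0 0'; python3 -m creep '0 0 -1 0 0 0;0 0 -1 0 0 0'
```

```text
t: 12.4
tool_pos: [0.5808, 0.2964, 0.0762]
tool_rot: [0.865, 0.501, 0.001, 0.0]
ft_force: [-1.1, 0.3, -2.6]
gripper_width: 0.0546
grasp_force: 63.0
t: 12.65
tool_pos: [0.5805, 0.2964, 0.0748]
tool_rot: [0.865, 0.501, 0.001, 0.0]
ft_force: [0.7, -0.3, -2.6]
gripper_width: 0.0549
grasp_force: 63.3
```

```bash
python3 -m creep '0 0 -0.6 0 0 0;0 0 -0.6 0 0 0'
```

```text
t: 12.9
tool_pos: [0.5806, 0.2965, 0.0748]
tool_rot: [0.865, 0.501, 0.001, 0.0]
ft_force: [-1.2, -0.3, 3.1]
gripper_width: 0.0549
grasp_force: 63.2
```

Seated. Release and go for the square jar, whose faces already match this finger direction.

```bash
python3 -m creep '0 0 0 0 0 0;0 0 0 0 0 0;0 0 0 0 0 0;0 0 0 0 0 0;0 0 15 0 0 0;0 0 60 0 0 0;0 0 110 0 0 0;-1 -60 110 0 0 0;-1 -120 110 0 0 0.5;-1 -180 110 0 0 0.5;-1 -240 110 0 0 0.5;-1 -290 110 0 0 0.5;-1 -334 110 0 0 0.5;-1 -334 90 0 0 0.5;-1 -334 60 0 0 0.5;-1 -334 35 0 0 0.5;-1 -334 12 0 0 0.5;-1 -334 0 0 0 0.5;-1 -334 0 0 0 0.5;-1 -334 0 0 0 0.5' 100; python3 - <<'E'
from h import *
im=r.capture('wrist'); im2=r.capture('top')
cv2.imwrite('pics/s5.png',np.hstack([im,cv2.resize(im2[100:380,90:250],(240,420))])[:,:,::-1])
E
```

```text
t: 15.4
tool_pos: [0.5802, -0.0381, 0.075]
tool_rot: [0.863, 0.505, 0.001, 0.001]
ft_force: [0.4, -0.1, 0.3]
gripper_width: 0.0856
grasp_force: 0.0
```

View pics/s5.png

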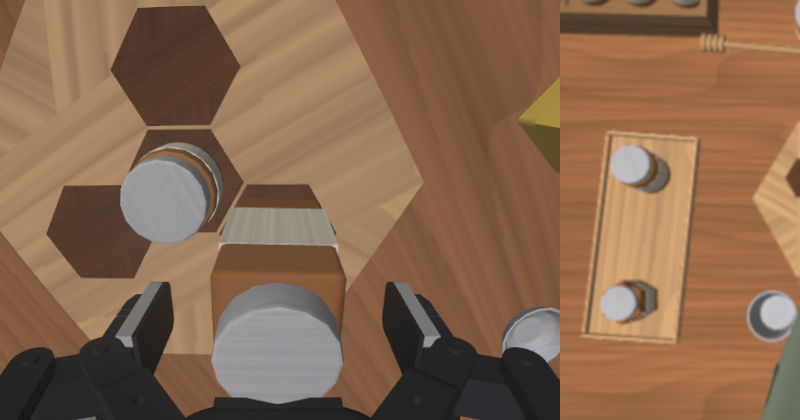

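The square jar is centred at column 278 and aligned with the pads. The round and hex jars stand in the tray. Close and carry.

```bash
python3 -m creep '0 0 0 0 0 0;0 0 0 0 0 0;0 0 0 0 0 0;0 0 0 0 0 0;0 0 0 0 0 0;0 0 0 0 0 0' 0; python3 -m creep '0 0 15 0 0 0;0 0 50 0 0 0;-5 10 80 0 0 0;-15 45 80 0 0 0;-30 90 80 0 0 0;-45 135 80 0 0 0;-60 180 80 0 0 0;-75 225 80 0 0 0;-88 270 80 0 0 0;-90 305 80 0 0 0;-90 330 80 0 0 0;-90 339 70 0 0 0;-90 339 45 0 0 0;-90 339 22 0 0 0;-90 339 5 0 0 0;-90 339 -2 0 0 0;-90 339 -5 0 0 0;-90 339 -5 0 0 0'; python3 -m creep '0 0 -1 0 0 0;0 0 -1 0 0 0'
```

```text
t: 16.25
tool_pos: [0.5798, -0.038, 0.0743]
tool_rot: [0.863, 0.505, 0.001, 0.001]
ft_force: [1.2, -1.9, 4.8]
gripper_width: 0.0451
grasp_force: 61.9
t: 18.5
tool_pos: [0.4896, 0.3013, 0.0692]
tool_rot: [0.863, 0.505, 0.001, 0.0]
ft_force: [0.2, -0.1, -2.1]
gripper_width: 0.0455
grasp_force: 61.7
t: 18.75
tool_pos: [0.4895, 0.3013, 0.0683]
tool_rot: [0.863, 0.505, 0.001, 0.0]
ft_force: [0.0, -0.6, -2.2]
gripper_width: 0.0451
grasp_force: 61.7
```

```bash
python3 -m creep '0 0 -0.6 0 0 0;0 0 -0.6 0 0 0'
```

```text
t: 19.0
tool_pos: [0.4896, 0.3014, 0.0682]
tool_rot: [0.863, 0.505, 0.001, 0.0]
ft_force: [-2.1, -0.9, 5.3]
gripper_width: 0.0453
grasp_force: 62.4
```

Seated. Release, go over the pot, and locate the pan precisely while there.

```bash
python3 -m creep '0 0 0 0 0 0;0 0 0 0 0 0;0 0 0 0 0 0;0 0 0 0 0 0;0 0 15 0 0 0;0 0 60 0 0 0;0 0 110 0 0 0;10 -50 110 0 0 0;25 -105 110 0 0 0;35 -160 110 0 0 0;45 -215 110 0 0 0;55 -260 90 0 0 0;62 -286 60 0 0 0;62 -286 30 0 0 0;62 -286 0 0 0 0;62 -286 -20 0 0 0;62 -286 -35 0 0 0;62 -286 -42 0 0 0;62 -286 -42 0 0 0' 100; python3 - <<'E'
from fit import *
w=lid(im,np.array([733,365])*.7,32); t=lid(top,(437,253),21)
print(w,t,plane(C,[w[0]],.042),plane(T,[t[0]],.042),tri(C,w[0],T,t[0]))
i=r.capture('wrist'); i2=r.capture('top')
cv2.imwrite('pics/s6.png',np.hstack([i,cv2.resize(i2[100:380,90:250],(240,420))])[:,:,::-1])
E
```

```text
t: 21.38
tool_pos: [0.5512, 0.0152, 0.0253]
tool_rot: [0.863, 0.505, 0.0, 0.0]
ft_force: [0.9, 0.6, -0.3]
gripper_width: 0.0855
grasp_force: 0.0
((512.9271240234375, 255.09144592285156), (45.828269958496094, 56.130672454833984), 50.97773361206055) ((436.586669921875, 253.36929321289062), (33.88780212402344, 35.17669677734375), 128.6678009033203) [[ 0.50787191 -0.32594055  0.042     ]] [[ 0.50597697 -0.33011696  0.042     ]] (array([ 0.50640185, -0.33258736,  0.03417167]), np.float64(2.0087065608378535e-05))
```

View pics/s6.png

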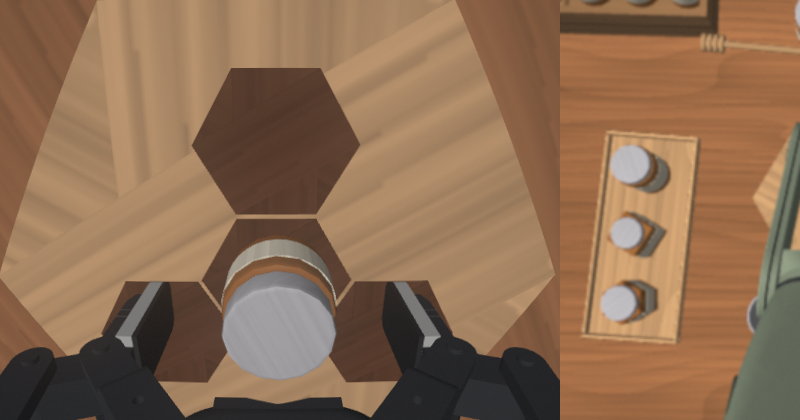

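The pot is centred at column 278 and all three jars stand in the tray. Close on the pot and hover it near the pan for a check.

```bash
python3 -m creep '0 0 0 0 0 0;0 0 0 0 0 0;0 0 0 0 0 0;0 0 0 0 0 0;0 0 0 0 0 0;0 0 0 0 0 0;0 0 0 0 0 0' 0; python3 -m creep '0 0 15 0 0 0;0 0 50 0 0 0;0 -10 80 0 0 0;-5 -50 80 0 0 0;-11 -95 80 0 0 0;-17 -140 80 0 0 0;-23 -185 80 0 0 0;-29 -230 80 0 0 0;-35 -275 80 0 0 0;-41 -315 80 0 0 0;-45 -335 75 0 0 0;-45 -344 65 0 0 0;-45 -344 55 0 0 0;-45 -344 55 0 0 0'; python3 - <<'E'
from h import *
i=r.capture('wrist'); i2=r.capture('top')
C=cam('wrist');print(proj(C,[[.5065,-.329,.042]]))
cv2.imwrite('pics/s7.png',np.hstack([i,cv2.resize(i2[200:320,370:500][:, :],(240,222)).repeat(1,0) if 0 else cv2.resize(i2[180:355,380:480],(240,420))])[:,:,::-1])
E
```

```text
t: 22.35
tool_pos: [0.5519, 0.015, 0.0259]
tool_rot: [0.863, 0.505, 0.001, 0.001]
ft_force: [0.2, 0.0, 5.1]
gripper_width: 0.0422
grasp_force: 61.2
t: 24.1
tool_pos: [0.5052, -0.3264, 0.078]
tool_rot: [0.863, 0.505, -0.001, -0.002]
ft_force: [0.4, 0.1, -1.5]
gripper_width: 0.0421
grasp_force: 61.0
[[280.50868514 257.1038264 ]]
```

View pics/s7.png

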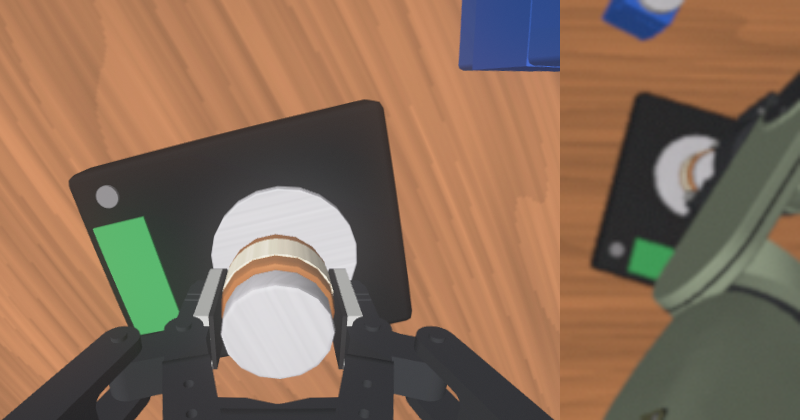

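The pot hangs upright, with the pan's edges at columns 211 and 356 (centre 284), within 2 mm of the estimate. Nudge and lower.

```bash
python3 -m creep '1 -1 0 0 0 0;1 -1 -12 0 0 0;1 -1 -20 0 0 0;1 -1 -23 0 0 0;1 -1 -23 0 0 0;1 -1 -24 0 0 0;1 -1 -24 0 0 0'; python3 -m creep '0 0 -1 0 0 0;0 0 -1 0 0 0'
```

```text
t: 25.08
tool_pos: [0.5071, -0.33, 0.0561]
tool_rot: [0.863, 0.505, 0.0, 0.0]
ft_force: [0.8, -0.4, -1.6]
gripper_width: 0.0425
grasp_force: 60.9
t: 25.32
tool_pos: [0.5073, -0.33, 0.0559]
tool_rot: [0.863, 0.505, 0.0, 0.0]
ft_force: [-1.5, 0.6, 4.5]
gripper_width: 0.0425
grasp_force: 61.5
```

The pot is on the pan. Release it and rise, then travel to the square jar.

```bash
python3 -m creep '0 0 0 0 0 0;0 0 0 0 0 0;0 0 0 0 0 0;0 0 0 0 0 0;0 0 10 0 0 0;0 0 40 0 0 0;0 0 90 0 0 0;0 0 130 0 0 0;-2 50 130 0 0 0;-3 110 130 0 0 0;-4 170 130 0 0 0;-4 170 130 0 0 0' 100; python3 - <<'E'
from h import *
i=r.capture('top'); s=r.capture('side')
a=cv2.resize(i[180:320,380:500],(360,420));b=cv2.resize(s[90:190,280:400],(440,420)); cv2.imwrite('pics/s8.png',np.hstack([a,b])[:,:,::-1])
E
```

```text
t: 26.82
tool_pos: [0.5027, -0.156, 0.1857]
tool_rot: [0.862, 0.507, 0.0, -0.0]
ft_force: [0.3, -0.3, 0.2]
gripper_width: 0.0853
grasp_force: 0.0
```

View pics/s8.png

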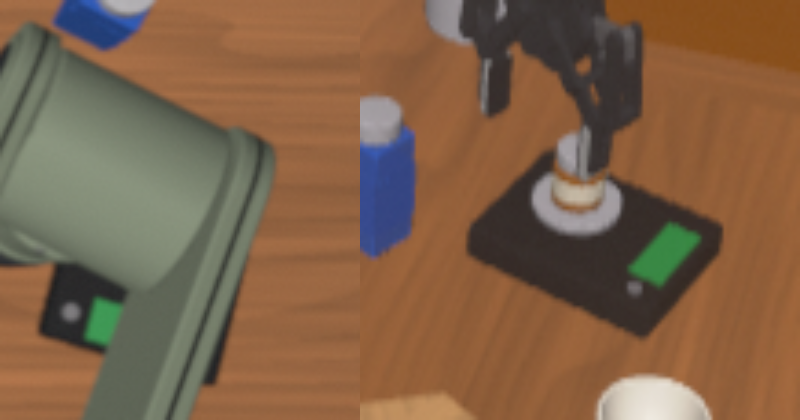

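The pot stands upright, wholly on the pan. Now the square jar.

```bash
python3 -m creep '-2 60 0 0 0 0;-4 120 0 0 0 0;-6 180 0 0 0 0;-8 240 0 0 0 0;-10 300 0 0 0 0;-12 360 0 0 0 0;-13 415 0 0 0 0;-14 461 -8 0 0 0;-14 461 -8 0 0 0;-14 461 -8 0 0 0;-14 461 -35 0 0 0;-14 461 -65 0 0 0;-14 461 -90 0 0 0;-14 461 -108 0 0 0;-14 461 -118 0 0 0;-14 461 -118 0 0 0;-14 461 -118 0 0 0'; python3 -m creep '0 0 0 0 0 0;0 0 0 0 0 0;0 0 0 0 0 0;0 0 0 0 0 0;0 0 0 0 0 0;0 0 0 0 0 0' 0
```

```text
t: 29.05
tool_pos: [0.49, 0.3014, 0.0681]
tool_rot: [0.863, 0.505, 0.001, 0.0]
ft_force: [-0.6, -0.1, 1.0]
gripper_width: 0.0856
grasp_force: 0.0
t: 29.8
tool_pos: [0.4898, 0.3014, 0.0679]
tool_rot: [0.863, 0.505, 0.001, 0.0]
ft_force: [0.6, 0.0, 5.3]
gripper_width: 0.0454
grasp_force: 62.1
```

```bash
python3 -m creep '0 0 15 0 0 0;0 0 50 0 0 0;0 -5 80 0 0 0;0 -30 85 0 0 0;10 -70 85 0 0 0;25 -115 85 0 0 0;40 -160 85 0 0 0;55 -205 85 0 0 0;70 -250 85 0 0 0;80 -290 85 0 0 0;88 -325 85 0 0 0;90 -339 75 0 0 0;90 -339 50 0 0 0;90 -339 28 0 0 0;90 -339 14 0 0 0;90 -339 8.5 0 0 0;90 -339 8 0 0 0;90 -339 7.6 0 0 0;90 -339 7.6 0 0 0'; python3 -m creep '0 0 -1 0 0 0;0 0 -1 0 0 0'
```

```text
t: 32.17
tool_pos: [0.5797, -0.038, 0.0755]
tool_rot: [0.863, 0.505, 0.001, 0.001]
ft_force: [0.5, 0.2, -2.6]
gripper_width: 0.0452
grasp_force: 61.6
t: 32.42
tool_pos: [0.5793, -0.038, 0.074]
tool_rot: [0.863, 0.505, 0.0, 0.0]
ft_force: [0.9, 1.2, -1.7]
gripper_width: 0.0452
grasp_force: 61.8
```

```bash
python3 -m creep '0 0 -0.6 0 0 0;0 0 -0.6 0 0 0'
```

```text
t: 32.67
tool_pos: [0.5794, -0.038, 0.0739]
tool_rot: [0.863, 0.505, 0.0, 0.0]
ft_force: [-1.6, 0.3, 4.1]
gripper_width: 0.0456
grasp_force: 62.3
```

```bash
python3 -m creep '0 0 0 0 0 0;0 0 0 0 0 0;0 0 0 0 0 0;0 0 0 0 0 0;0 0 15 0 0 0;0 0 60 0 0 0;0 0 115 0 0 0;1 60 115 0 0 -0.5;1 120 115 0 0 -0.5;1 180 115 0 0 -0.5;1 240 115 0 0 -0.5;1 295 115 0 0 -0.5;1 334 115 0 0 -0.5;1 334 90 0 0 -0.5;1 334 60 0 0 -0.5;1 334 35 0 0 -0.5;1 334 15 0 0 -0.5;1 334 0.6 0 0 -0.5;1 334 0.6 0 0 -0.5;1 334 0.6 0 0 -0.5' 100; python3 -m creep '0 0 0 0 0 0;0 0 0 0 0 0;0 0 0 0 0 0;0 0 0 0 0 0;0 0 0 0 0 0;0 0 0 0 0 0' 0
```

```text
t: 35.17
tool_pos: [0.5809, 0.2964, 0.0747]
tool_rot: [0.865, 0.501, 0.001, 0.0]
ft_force: [0.2, -0.8, 0.9]
gripper_width: 0.0853
grasp_force: 0.0
t: 35.92
tool_pos: [0.5807, 0.2967, 0.075]
tool_rot: [0.865, 0.501, 0.001, -0.0]
ft_force: [-2.1, 0.3, 5.7]
gripper_width: 0.0543
grasp_force: 62.9
```

Return the round jar by (-1,-231,+6.6).

```bash
python3 -m creep '0 0 15 0 0 0;0 0 50 0 0 0;0 -10 75 0 0 0;0 -45 75 0 0 0;0 -85 75 0 0 0;0 -125 75 0 0 0;0 -165 75 0 0 0;0 -200 75 0 0 0;-1 -222 75 0 0 0;-1 -231 65 0 0 0;-1 -231 45 0 0 0;-1 -231 26 0 0 0;-1 -231 13 0 0 0;-1 -231 8.5 0 0 0;-1 -231 7.2 0 0 0;-1 -231 7.2 0 0 0;-1 -231 7.2 0 0 0'; python3 -m creep '0 0 -0.6 0 0 0;0 0 -0.6 0 0 0'; python3 -m creep '0 0 -0.6 0 0 0;0 0 -0.6 0 0 0'
```

```text
t: 38.05
tool_pos: [0.5796, 0.0651, 0.0813]
tool_rot: [0.865, 0.501, 0.001, 0.0]
ft_force: [1.2, 1.0, -2.8]
gripper_width: 0.055
grasp_force: 63.5
t: 38.3
tool_pos: [0.5796, 0.0651, 0.081]
tool_rot: [0.865, 0.501, 0.0, 0.0]
ft_force: [-0.7, 1.6, 1.3]
gripper_width: 0.0548
grasp_force: 63.5
t: 38.55
tool_pos: [0.5796, 0.0651, 0.081]
tool_rot: [0.865, 0.501, 0.0, 0.0]
ft_force: [-3.5, 0.1, 5.0]
gripper_width: 0.0546
grasp_force: 63.4
```

```bash
python3 -m creep '0 0 0 0 0 0;0 0 0 0 0 0;0 0 0 0 0 0;0 0 0 0 0 0;0 0 15 0 0 0;0 0 60 0 0 0;0 0 115 0 0 0;-40 50 115 0 0 -10;-80 100 115 0 0 -20;-120 150 115 0 0 -30;-150 200 115 0 0 -40;-179.5 241.5 115 0 0 -50;-179.5 241.5 110 0 0 -56.5;-179.5 241.5 110 0 0 -56.5;-179.5 241.5 75 0 0 -56.5;-179.5 241.5 40 0 0 -56.5;-179.5 241.5 10 0 0 -56.5;-179.5 241.5 -9.4 0 0 -56.5;-179.5 241.5 -9.4 0 0 -56.5;-179.5 241.5 -9.4 0 0 -56.5' 100; python3 -m creep '0 0 0 0 0 0;0 0 0 0 0 0;0 0 0 0 0 0;0 0 0 0 0 0;0 0 0 0 0 0;0 0 0 0 0 0' 0
```

```text
t: 41.05
tool_pos: [0.4009, 0.3067, 0.0715]
tool_rot: [0.999, 0.032, 0.001, -0.0]
ft_force: [0.4, 0.2, -0.1]
gripper_width: 0.0852
grasp_force: 0.0
t: 41.8
tool_pos: [0.4003, 0.3068, 0.0714]
tool_rot: [0.999, 0.032, 0.001, -0.0]
ft_force: [-0.9, -1.7, 5.8]
gripper_width: 0.049
grasp_force: 62.4
```

```bash
python3 -m creep '0 0 15 0 0 0;0 0 50 0 0 0;0 0 90 0 0 0;5 -16 115 0 0 0;16 -50 115 0 0 0;30 -95 115 0 0 0;44 -140 115 0 0 0;58 -185 115 0 0 0;72 -230 115 0 0 0;85 -270 115 0 0 0;91 -291 105 0 0 0;91 -291 75 0 0 0;91 -291 45 0 0 0;91 -291 25 0 0 0;91 -291 12 0 0 0;91 -291 8 0 0 0;91 -291 7.2 0 0 0;91 -291 7.2 0 0 0'; python3 -m creep '0 0 -0.6 0 0 0;0 0 -0.6 0 0 0'; python3 -m creep '0 0 -0.6 0 0 0;0 0 -0.6 0 0 0'
```

```text
t: 44.05
tool_pos: [0.4913, 0.0156, 0.0783]
tool_rot: [0.999, 0.032, 0.001, 0.0]
ft_force: [-0.1, -0.9, -2.8]
gripper_width: 0.0492
grasp_force: 62.8
t: 44.3
tool_pos: [0.4912, 0.0156, 0.0775]
tool_rot: [0.999, 0.032, 0.001, 0.0]
ft_force: [0.7, -0.2, -0.7]
gripper_width: 0.0495
grasp_force: 63.1
t: 44.55
tool_pos: [0.4913, 0.0155, 0.0775]
tool_rot: [0.999, 0.032, 0.001, 0.0]
ft_force: [-2.3, -0.0, 4.8]
gripper_width: 0.0495
grasp_force: 63.8
```

Release, rise, and return to the first viewing pose so I can compare the jar positions with the initial picture.

```bash
python3 -m creep '0 0 0 0 0 0;0 0 0 0 0 0;0 0 0 0 0 0;0 0 0 0 0 0;0 0 15 0 0 0;0 0 60 0 0 0;0 0 115 0 0 0;0 0 170 0 0 0;24 -3 225 0 0 9;24 -3 263 0 0 17.2;24 -3 263 0 0 17.2;24 -3 263 0 0 17.2;24 -3 263 0 0 17.2' 100; python3 - <<'E'
from fit import *
s2=r.observe(); i2=r.capture('wrist'); C2=cam('wrist',s2)
for n in('round','square','hex'):
    w,_,z,rw,_,_=J[n]; print(n,((plane(C2,[lid(i2,np.array(w)*.7,rw)[0]],z)-plane(C,[lid(im,np.array(w)*.7,rw)[0]],z))*1000).round(1))
d=cv2.resize(i2[40:250,160:560],(800,420),interpolation=3); i3=r.capture('side')
cv2.imwrite('pics/end.png',np.vstack([d,np.hstack([cv2.resize(i3[80:270,180:380],(180,171)),cv2.resize(im[40:250,160:560],(325,171)),np.zeros((171,295,3),np.uint8)])])[:,:,::-1])
E
```

```text
t: 46.18
tool_pos: [0.5135, 0.0128, 0.3375]
tool_rot: [0.984, 0.181, -0.002, -0.001]
ft_force: [0.6, -0.0, -1.3]
gripper_width: 0.0853
grasp_force: 0.0
round [[ 0.8 -0.2  0. ]]
square [[0.3 0.5 0. ]]
hex [[-0.2  0.3  0. ]]
```

View pics/end.png

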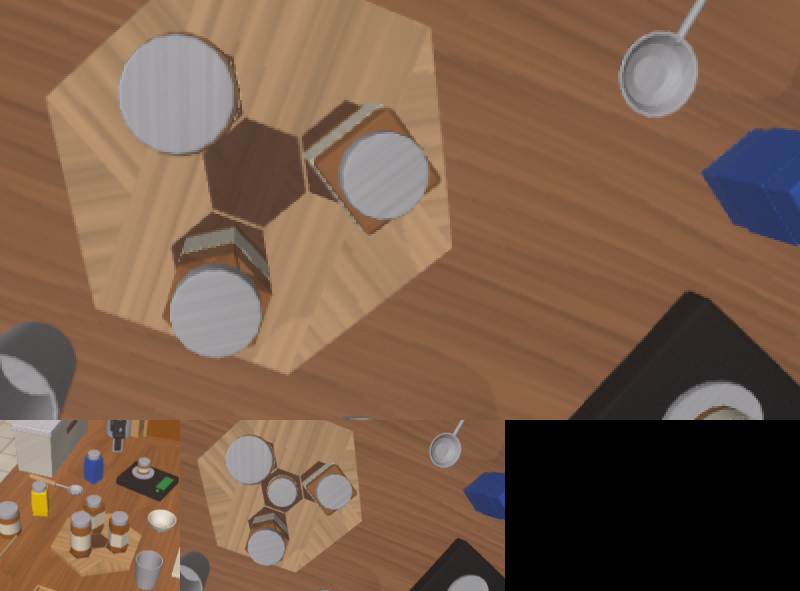

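The three jars stand upright within 1 mm of their first spots: round (178,95), square (384,175), hex (216,311). The middle inlay (255,172) is empty, the pot is on the pan, and the tumbler and bowl are untouched. Handing in.

```bash
python3 -c "
from plant import r
print(r.sign_off())"
```

```text
the job is handed in; nothing more can be done
None
```

The job is handed in, with no verdict shown: the pot stands on the scale's pan, and all three jars are back upright within about 1 mm of where they started, after 46 s of the 144 s allowed.

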